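Index the gauge turret and draw a plug for inspection

TASK

The gauge turret's keeper plate lets a plug out only at its gap: turn the turret (a bar handle stands on its centre post) one click left or right, so that the plug with the thick handle stands in the gap. Then draw that plug straight up, without forcing it in its bore and never all the way out, until the whole groove round its shank shows just clear of the bush, by no more than a centimetre, and finish the program still holding it there, upright and still, for its wear check. Leave the slim plugs seated and the things round the stand where they are.

Things in the scene. Friction and masses are not known exactly. Their poses are not given: they have to be found in the camera images.
- gauge_stand: fixed gauge stand: round grey foot 212 mm dia., 13 high; origin under its centre on the bench, z up, also the turret's axis. -x points to the gap. Steel keeper plate: two fixed arcs, radius 74 to 100 mm, underside 84, top 89, post heads 93 mm above the bench, overhanging the plugs' collars by 5 mm except at a 40 mm gap on the -x side; a seated collar passes 4 mm under it.
- turret (a joint): turret angle about the stand's z axis, rad, positive counter-clockwise from above. Sprung detent with rests at -1.047, 0, +1.047 (stops 0.07 beyond); starts at 0, middle bush at the gap. +1.047 brings the bush on the stand's +y side to the gap, -1.047 the one on its -y side. About 0.1 N m carries it over the hump between rests; let go near a rest it settles there by itself.
- turret_handle (a point): centre of the turret's bar handle, on the turret's axis 158 mm above the bench: black bar 50 mm long, 14 thick, 32 high, length along the turret's x axis (the stand's x axis at joint 0); turns with the turret. Post below: 16 mm dia.
- gap_point (a point): fixed point in the gap, at -60 mm x in the stand's frame and 75 mm above the bench: centre of the mouth of the bore that clicks home there. The turret has three steel bushes (30 mm outer dia., rim 75 mm above the bench, bore 17.4 mm, 50 deep) at 60 mm radius, 60 degrees apart. A sprung detent roller block stands behind the foot (out to 127 mm in +x, 35 high).
- thick_plug: the plug to draw; starts in the bush on the stand's +y or -y side. Steel shank 16 mm dia., 48 long, chamfered foot; collar 38 dia., 5 thick; knurled handle 22 dia., 50 long above the collar. 0.1 to 0.21 kg, slides freely, drops back if let go. Origin: centre of the collar's underside (75 mm above the bench when seated), z up towards the handle, top at +55 mm.
- groove_edge (a point): lower edge, on the axis, of the 3 mm wide dark groove round the thick plug's shank, 25 mm below the plug's origin: hidden 25 mm down the bore when seated, level with the rim when the plug is raised 25 mm, 1 cm clear at 35 mm; the shank leaves the bore at 48 mm.
- slim_plug_a: one of the two slim plugs (in the +y or -y bush, across from the thick one at the start): same shank and collar as the thick plug, but handle only 12 mm dia. Same origin and axes.
- slim_plug_b: one of the two slim plugs (in the middle bush, at the gap at the start): same shank and collar as the thick plug, but handle only 12 mm dia. Same origin and axes.
- grease_tin: bystander, leave alone: round flat tin, 70 mm dia., 31 high (mm); origin at the centre of its underside
- gauge_block_1: bystander, leave alone: ground steel block 30x35x28 (mm); origin at the centre of its underside
- ring_9: bystander, leave alone: flat plated ring 68x62x9 (mm); origin at the centre of its underside
- plug_gauge: bystander, leave alone: lying double-ended plug gauge 108 long, 39 dia. (mm); origin at the centre of its underside
- marker_a: bystander, leave alone: marker pen 135 long, 17 thick (mm); origin at the centre of its underside

How it is judged (in metres and radians):
On the way:
1. the turret has clicked round so that the thick plug stands in the gap, still seated ((value of joint turret above 0.977198 rad or value of joint turret below -0.977198 rad) and horizontal distance between thick_plug and gap_point below 0.005 m and z of thick_plug in the frame of gauge_stand below 0.078 m), for 0.3 s.
At the end, for the whole second after the job is handed in: Turret within 0.07 rad of a rest, thick plug within 5 mm of the gap point, raised 24.5 to 36.5 mm, tilt under 0.08 rad, under 20 mm/s, gripped with over 1.5 N and pressing on stand and turret with under 8 N; slim plugs within 5 mm of seated ((value of joint turret above 0.977198 rad or value of joint turret below -0.977198 rad) and horizontal distance between thick_plug and gap_point below 0.005 m and z of thick_plug in the frame of gauge_stand between 0.0995 and 0.1115 m and angle between thick_plug's own z axis and vertical below 0.08 rad and contact force between thick_plug and the fingers above 1.5 N and contact force between thick_plug and gauge_stand below 8 N and linear speed of thick_plug below 0.02 m/s and z of each of slim_plug_a, slim_plug_b in the frame of gauge_stand below 0.08 m); the arm keeps its last pose, push and grip.
It fails at once if the thick plug is pulled all the way out of its bush (z of thick_plug in the frame of gauge_stand above 0.121 m).
It fails at once if the thick plug is forced against its bore or the keeper (over 25 N) (contact force between thick_plug and gauge_stand above 25 N).
It fails at once if a slim plug is lifted from its seat by more than 15 mm (z of any of slim_plug_a, slim_plug_b in the frame of gauge_stand above 0.09 m).
It fails at once if a bystander is shifted by more than 25 mm (distance of any of grease_tin, gauge_block_1, ring_9, plug_gauge, marker_a from where it was at the start of the episode above 0.025 m).
It also fails if it takes over 45 s, if anything falls off the work surface, if the arm or the gripper's body presses on something with over 40 N, if the wrist force passes 120 N, or if a joint passes its speed limit or range.

ROBOT

A 6-joint arm with a two-finger parallel gripper is mounted at the origin on a cart in front of the work surface, level with it; the furniture and walls round the work are solid. World frame = base frame: x ahead of the robot, y to its left, z up, the work surface at z = 0. Lengths are in m, angles in degrees, forces in N, time in s.
With the tool pointing down it reaches from about 0.25 to 0.725 m from the base axis. Payload 9.7 kg.
Tool frame: the origin (TCP) lies between the finger pads; the fingertips stand 19 mm ahead of it and the grasp point (between the pads) is the TCP; x points along the fingers, y is the direction in which the jaws open and shut, and the axes are right-handed (so a half turn about x gives the same grasp; the last joint's range is limited). The gripper opens to 85 mm and grips with 20 to 120 N. Pads are 22 mm wide; open, the fingers measure 114 mm over their backs; the gripper's body (76 mm by 85 mm) begins 54 mm behind the grasp point. The pads swing forward as they close: fully open they stand 13 mm farther back than shut.
Start: joints at [-63.255, 4.979, 10.078, 95.1, 0, 90], TCP at [0.248, -0.491, 0.25] pointing down, gripper open.
Joint ranges: [-179.16, 179.16], [-48.56, 103.87], [-65.8, 70.77], [-126.05, 130.52], [-82.76, 87.17], [-180, 180]. Speed limits (degrees/s): [127.2, 127.2, 147.25, 180, 180, 180].

INTERFACE

Orientations are given as [roll, pitch, yaw] about the fixed x, y, z axes, in that order (R = Rz(yaw) Ry(pitch) Rx(roll)).
In Python, from workcell import bot gives the robot as it stands. The module is installed in compiled form; this text tells all that it offers.
- The arm moves only by the shell command python3 -m handwheel 'ROWS' [FORCE]. ROWS is JSON, a list of rows, each a list of 7 numbers: the turn, a rotation vector about the tool's x, y, z in degrees, then the shift along the tool's x, y, z in m, then the closure, from -1 (fully open) to 1 (shut), so that 0 is half open. In form: [[ax, ay, az, dx, dy, dz, fingers], ...]. A call has 1 to 20 rows; each row is the pose to reach, as a shift and turn from the pose commanded when the call began, along the tool's axes at that moment; what a row does not reach only later rows make up. A row lasts 1/8 s, in which the tool goes at most 62.5 mm and 10.7 degrees, less where a joint would pass 70% of its speed; a pose out of reach is approached as far as the arm can. A call with a gripper value outside its range is refused whole. The fingers move at their own pace and stop on an object; FORCE is the grip in N (left out, the last holds). Time passes only in rows, so rows that repeat a pose let the fingers close. It gives the time, the measured TCP pose, the force and the opening at its end, in the units of the state.
- bot.get_obs(): the state, without advancing time (a new reading comes with each control period).
- bot.camera(name): name is "side" or "top"; returns a dict with "frame" (384x512x3 uint8, red, green, blue), "fx", "fy", "cx", "cy" (pixels), "k1" (the pictures are not rectified: a ray, as slopes to the right and down, at radius r is drawn at 1 + k1 r^2 times it, then the intrinsics apply), "R" (3x3) and "t" (3): a world point X has camera coordinates R X + t. Camera axes: x right, y down, z forward; pixel columns grow to the right and rows downward; lengths in m; the calibration is good to about 2 mm. A picture is of the moment at which its call begins. There is no depth.
- bot.job_done(): hands the job in, once; it reports no verdict.
Trained networks look in a picture, given as the dict that the camera call returned (one of the last four; its "shot" number tells which), for a name from the list of things; names that differ only in an ending like _2 or _b are one class to them, and where a whole thing is asked for, a point or a joint stands for the part that bears it (a point fixed in the world has none). Each returns a list of dicts, best first, with "conf" (0 to 1); they miss things now and then, are a little off and sometimes report something else, mostly with a low value. They report only what shows in the picture. A call takes as long as a camera call.
- bot.look_for(name, picture): "bbox" ([left, top, width, height] as shares, 0 to 1, of the picture: columns of its width, rows of its height, round what is visible of it).
- bot.tip_of(name, picture): "centre" ([column, row] as shares, 0 to 1, of the picture: columns of its width, rows of its height: a listed point, or the origin of a listed thing).
The state is a dict: "time": time; "q": joint angles; "qd": joint speeds; "joint_efforts": joint torques, N m; "ee_pos": TCP position; "tcp_rot": TCP orientation; "wrist_force": force on the tool from outside, world axes, zero at the start; "torque": the same for the moment, N m; "opening": finger opening in m.
Only numpy, scipy, OpenCV 4.12 (cv2) and the standard library are available. Lean on these libraries where they do the work, as an engineer would, in place of code of your own. Each camera call takes 0.05 s, during which the arm holds its last target.

## Working session

There is one attempt and no reset: what is moved stays moved. The work goes in short steps, Python scripts to look and compute and a shell command to move; the robot and the scene stay as the last step left them, time stands still between calls to the robot, and variables do not carry over. Pictures are saved under pics/ and viewed, and the job is handed in when it is done.

```bash
mkdir -p pics; ls
cat > h.py <<'E'
import numpy as np, cv2
from workcell import bot
def save(p,name): cv2.imwrite('pics/'+name, cv2.cvtColor(p['frame'],cv2.COLOR_RGB2BGR))
def K(p): return np.array([[p['fx'],0,p['cx']],[0,p['fy'],p['cy']],[0,0,1.]])
def D(p): return np.array([p['k1'],0,0,0,0.])
def ray(p,uv):
    n=cv2.undistortPoints(np.array([[uv]],float),K(p),D(p))[0,0]
    R=np.array(p['R']);t=np.array(p['t'])
    return -R.T@t, R.T@np.array([n[0],n[1],1.])
def atz(p,uv,z):
    o,d=ray(p,uv); return o+d*(z-o[2])/d[2]
def proj(p,X):
    R=np.array(p['R']);t=np.array(p['t'])
    return cv2.projectPoints(np.array(X,float).reshape(-1,1,3),cv2.Rodrigues(R)[0],t,K(p),D(p))[0][:,0]
def tri(ps,uvs):
    A=np.zeros((3,3));b=np.zeros(3)
    for p,uv in zip(ps,uvs):
        o,d=ray(p,uv);d/=np.linalg.norm(d);M=np.eye(3)-np.outer(d,d);A+=M;b+=M@o
    X=np.linalg.solve(A,b); return X
def px(c): return [c[0]*512,c[1]*384]
E
python3 - <<'E'
from h import *
print(bot.get_obs())
for n in ['side','top']:
    p=bot.camera(n); save(p,n+'0.png'); print(n,{k:p[k] for k in p if k!='frame'})
    for nm in ['gauge_stand','turret_handle','gap_point','thick_plug','slim_plug_a','grease_tin','gauge_block_1','ring_9','plug_gauge','marker_a']:
        print(nm,[(np.round(px(r['centre'])).tolist(),round(r['conf'],2)) for r in bot.tip_of(nm,p)][:4])
E
```

```text
pics
{'time': 0.0, 'q': array([-6.32543140e+01,  5.01018600e+00,  1.00348157e+01,  9.50992459e+01,
       -6.67564159e-04,  8.99993779e+01]), 'qd': array([-0.050851  ,  0.08806788, -0.01631866,  0.06819373, -0.02330857,
        0.04431212]), 'joint_efforts': array([-3.30603802e-05, -5.20389855e+01,  4.64800358e+01,  1.62167352e-02,
        4.97034171e-05,  1.57092677e-05]), 'ee_pos': array([ 0.24742382, -0.49097872,  0.24959506]), 'tcp_rot': array([-89.48803132,  89.92538084, 117.25827731]), 'wrist_force': array([-0.18948216,  0.797678  ,  0.17780125]), 'torque': array([ 0.01620437,  0.01951963, -0.01171929]), 'opening': 0.08539253065195555}
side {'fx': 367.96408885780784, 'fy': 367.96408885780784, 'cx': 254.31395222633, 'cy': 199.57673716789944, 'k1': -0.04086301654167288, 'R': array([[-0.89633462, -0.4433376 , -0.00600156],
       [-0.23146214,  0.47942673, -0.8465077 ],
       [ 0.378166  , -0.75736503, -0.53234265]]), 't': array([0.49035218, 0.20143742, 0.75035647]), 'shot': 1}
gauge_stand [([255.0, 245.0], 0.66)]
turret_handle [([259.0, 187.0], 0.68)]
gap_point [([283.0, 221.0],
[... 467 characters left out ...]
0.025414553651802296, 'R': array([[ 3.94326949e-02, -9.99221785e-01,  9.41750429e-04],
       [-9.78529436e-01, -3.88068826e-02, -2.02420773e-01],
       [ 2.02299793e-01,  7.06046606e-03, -9.79298189e-01]]), 't': array([0.0435218 , 0.52777071, 0.93261237]), 'shot': 2}
gauge_stand [([263.0, 203.0], 0.81)]
turret_handle [([263.0, 191.0], 0.61), ([265.0, 205.0], 0.17)]
gap_point [([268.0, 223.0], 0.7)]
thick_plug [([246.0, 214.0], 0.71)]
slim_plug_a [([266.0, 223.0], 0.51), ([286.0, 203.0], 0.48), ([269.0, 223.0], 0.45)]
grease_tin [([319.0, 182.0], 0.57)]
gauge_block_1 [([208.0, 199.0], 0.6)]
ring_9 [([215.0, 251.0], 0.78)]
plug_gauge [([326.0, 223.0], 0.81)]
marker_a [([159.0, 253.0], 0.83)]
```

Run:
```python
import cv2
a=cv2.imread('pics/side0.png')[140:390,180:360]; b=cv2.imread('pics/top0.png')[130:300,140:360]
cv2.imwrite('pics/side0c.png',cv2.resize(a,None,fx=2.4,fy=2.4,interpolation=cv2.INTER_CUBIC)[:600])
cv2.imwrite('pics/top0c.png',cv2.resize(b,None,fx=3.5,fy=3.5,interpolation=cv2.INTER_CUBIC)[:600])
```

```text
(no output)
```

View pics/side0.png

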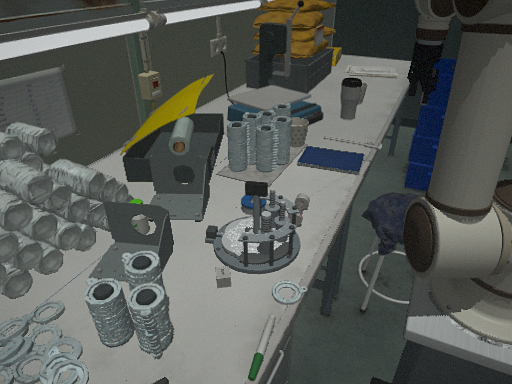

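View pics/side0c.png

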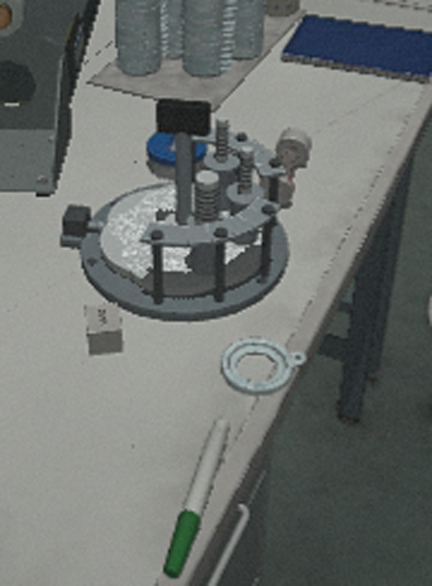

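View pics/top0c.png

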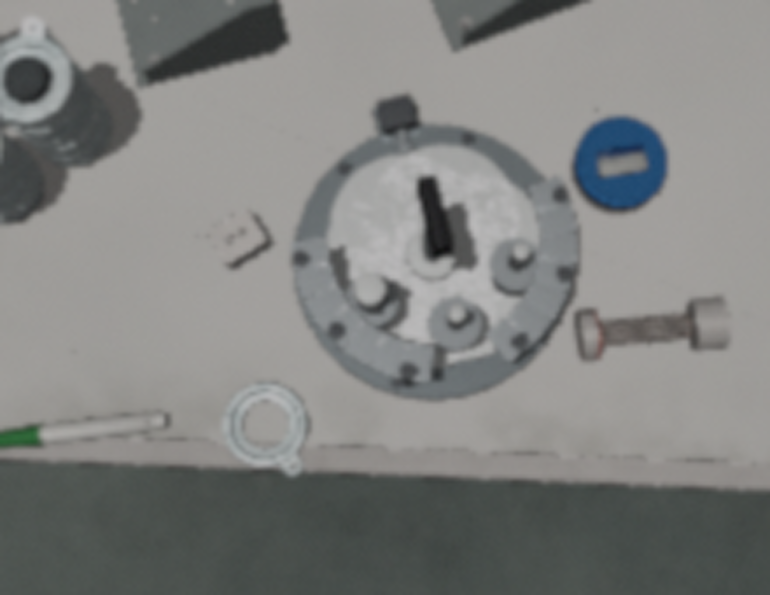

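Run:
```python
from h import *
s=bot.camera('side');t=bot.camera('top')
c={}
for nm in ['gauge_stand','turret_handle','gap_point','thick_plug','gauge_block_1','ring_9','plug_gauge','marker_a','grease_tin']:
    a=bot.tip_of(nm,s);b=bot.tip_of(nm,t)
    if a and b:
        X=tri([s,t],[px(a[0]['centre']),px(b[0]['centre'])]); c[nm]=X
        print(nm,X.round(4),[ (proj(p,X)[0]-px(q[0]['centre'])).round(1) for p,q in((s,a),(t,b))])
```

```text
gauge_stand [ 0.5195  0.0495 -0.01  ] [array([2.2, 0.5]), array([-0.6, -2. ])]
gap_point [0.4538 0.0414 0.0802] [array([0.7, 0.1]), array([-0.2, -0.7])]
thick_plug [0.4822 0.0963 0.0396] [array([5.3, 1. ]), array([-1.4, -4.6])]
gauge_block_1 [0.525  0.2034 0.0012] [array([-0.4, -0.1]), array([0.1, 0.3])]
ring_9 [0.3849 0.172  0.0014] [array([0.2, 0. ]), array([-0. , -0.2])]
plug_gauge [ 0.4667 -0.1094 -0.0052] [array([2.6, 0.4]), array([-0.7, -2.7])]
marker_a [ 0.374   0.3148 -0.0025] [array([0.8, 0.2]), array([-0.1, -0.6])]
grease_tin [ 0.5881 -0.0896  0.0088] [array([1.2, 0.3]), array([-0.4, -1.3])]
```

The thick plug stands on the stand's +y side (left in the top view, crop about (375,290)). The gap is towards the robot, so the turret must go to +1.047, counter-clockwise. Next I refine the stand pose against its known geometry.

```bash
cat > fit.py <<'E'
from h import *
from scipy.optimize import least_squares
def stand_pts(P,pts):
    x,y,a=P; c,s=np.cos(a),np.sin(a)
    pts=np.array(pts,float); return np.c_[x+c*pts[:,0]-s*pts[:,1], y+s*pts[:,0]+c*pts[:,1], pts[:,2]]
def circ(r,z,cx=0,cy=0,a0=0,a1=360,n=90):
    a=np.radians(np.linspace(a0,a1,n)); return np.c_[cx+r*np.cos(a),cy+r*np.sin(a),0*a+z]
def overlay(p,P,th,name,crop,f):
    im=cv2.cvtColor(p['frame'],cv2.COLOR_RGB2BGR); x0,y0,x1,y1=crop
    im=cv2.resize(im[y0:y1,x0:x1],None,fx=f,fy=f,interpolation=cv2.INTER_CUBIC)
    def dr(pts,col):
        q=((proj(p,stand_pts(P,pts))+.5-[x0,y0])*f-.5); cv2.polylines(im,[np.round(q).astype(int)],False,col,1,cv2.LINE_AA)
    dr(circ(.106,.013),(0,255,0)); dr(circ(.1,.089,a0=200,a1=520),(0,255,255)); dr(circ(.074,.089,a0=200,a1=520),(0,255,255))
    for k,b in enumerate((120,180,240)):
        b=np.radians(b)+th; cx,cy=.06*np.cos(b),.06*np.sin(b)
        dr(circ(.019,.080,cx,cy),(255,0,255)); dr(circ(.011 if k==0 else .006,.130,cx,cy),(0,0,255))
    bar=np.array([[-.025,-.007],[.025,-.007],[.025,.007],[-.025,.007],[-.025,-.007]])@np.array([[np.cos(th),np.sin(th)],[-np.sin(th),np.cos(th)]])
    dr(np.c_[bar,0*bar[:,0]+.174],(255,128,0)); dr(np.c_[bar,0*bar[:,0]+.142],(255,128,0))
    cv2.imwrite('pics/'+name,im)
E
python3 - <<'E'
from fit import *
s=bot.camera('side');t=bot.camera('top')
obs=[]
for p in (s,t):
    for nm,X in (('gauge_stand',(0,0,0)),('turret_handle',(0,0,.158)),('gap_point',(-.06,0,.075)),('thick_plug',(-.03,.052,.075))):
        r=bot.tip_of(nm,p); print(nm,np.round(px(r[0]['centre']),1),round(r[0]['conf'],2))
        obs.append((p,X,px(r[0]['centre'])))
f=lambda P:np.concatenate([proj(p,stand_pts(P,[X]))[0]-uv for p,X,uv in obs])
r=least_squares(f,[.52,.05,.1],loss='soft_l1'); print(r.x,r.fun.reshape(-1,2).round(1))
overlay(s,r.x,0,'ovs1.png',(195,165,315,285),5); overlay(t,r.x,0,'ovt1.png',(205,135,325,255),5)
E
```

```text
gauge_stand [254.1 243.2] 0.58
turret_handle [258. 187.] 0.61
gap_point [281.4 217.8] 0.76
thick_plug [267.5 235.6] 0.63
gauge_stand [264.3 200.5] 0.76
turret_handle [264.8 190.9] 0.56Traceback (most recent call last):
  File "<stdin>", line 6, in <module>
IndexError: list index out of range
```

Run:
```python
from fit import *
s=bot.camera('side');t=bot.camera('top')
obs=[]
for p in (s,t):
    for nm,X in (('gauge_stand',(0,0,0)),('turret_handle',(0,0,.158)),('gap_point',(-.06,0,.075)),('thick_plug',(-.03,.052,.075))):
        for r in bot.tip_of(nm,p)[:1]: obs.append((p,X,px(r['centre'])))
f=lambda P:np.concatenate([proj(p,stand_pts(P,[X]))[0]-uv for p,X,uv in obs])
r=least_squares(f,[.52,.05,.1],loss='soft_l1'); print(r.x,r.fun.reshape(-1,2).round(1).tolist())
overlay(s,r.x,0,'ovs1.png',(195,165,315,285),5); overlay(t,r.x,0,'ovt1.png',(205,135,325,255),5)
```

```text
[0.51291059 0.0542306  0.30275528] [[3.7, 1.2], [-0.3, 2.7], [-0.4, 2.7], [-1.4, -0.9], [-1.0, 1.6], [0.3, -0.1], [1.6, -0.3], [1.2, -0.2]]
```

View pics/ovs1.png

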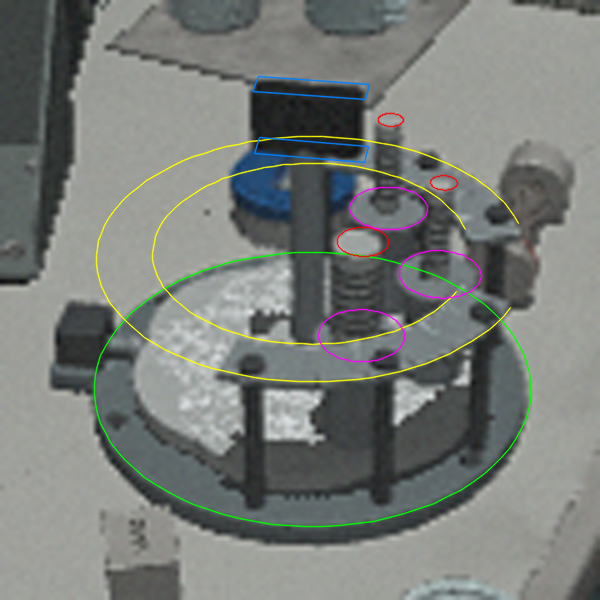

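View pics/ovt1.png

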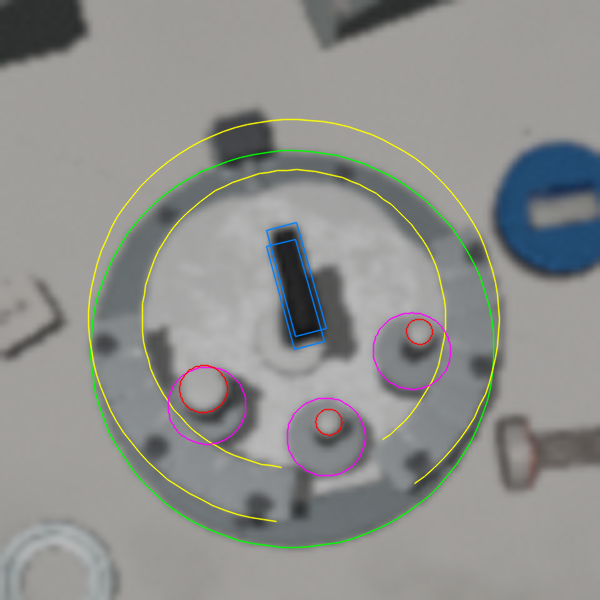

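The network fit (0.513, 0.054, yaw 0.30) matches both views to about 1 to 2 px. I refine it with plug-top and collar centres read from the overlays.

Run:
```python
from fit import *
s=bot.camera('side');t=bot.camera('top')
b=[np.radians(k) for k in (120,180,240)]
B=lambda k,z:(.06*np.cos(b[k]),.06*np.sin(b[k]),z)
S=lambda u,v:(195+(u+.5)/5-.5,165+(v+.5)/5-.5); T=lambda u,v:(205+(u+.5)/5-.5,135+(v+.5)/5-.5)
g=cv2.cvtColor(t['frame'],cv2.COLOR_RGB2GRAY)
m=np.zeros_like(g); m[175:208,255:272]=(g[175:208,255:272]<45); n,l,st,ce=cv2.connectedComponentsWithStats(m)
k=1+np.argmax(st[1:,4]); print('bar rect',cv2.minAreaRect(np.argwhere(l==k)[:,::-1].astype(np.float32)),ce[k],st[k])
obs=[(s,B(0,.13),S(362,243)),(s,B(1,.08),S(438,277)),(s,B(2,.08),S(387,209)),
(t,B(0,.13),T(205,388)),(t,B(1,.13),T(330,419)),(t,B(2,.13),T(421,328)),(t,(0,0,.174),T(294,286))]
f=lambda P:np.concatenate([proj(p,stand_pts(P,[X]))[0]-uv for p,X,uv in obs])
for sel in (obs,obs[3:]):
    o=sel
    f=lambda P:np.concatenate([proj(p,stand_pts(P,[X]))[0]-uv for p,X,uv in o])
    r=least_squares(f,[.52,.05,.1]); print(r.x,r.fun.reshape(-1,2).round(1).tolist())
    if sel is obs: P=r.x
overlay(s,P,0,'ovs2.png',(195,165,315,285),5); overlay(t,P,0,'ovt2.png',(205,135,325,255),5)
```

```text
bar rect ((264.2023010253906, 191.81503295898438), (20.679779052734375, 6.234345436096191), 81.25383758544922) [263.97222222 192.89814815] [260 182   9  21 108]
[0.51282514 0.05458629 0.31227719] [[0.3, -0.3], [0.3, -0.8], [0.0, -0.3], [-0.4, 0.3], [-0.2, 0.5], [-0.5, 0.4], [0.1, -1.5]]
[0.51258536 0.05431966 0.32243589] [[-0.1, 0.6], [0.1, 0.5], [-0.3, 0.3], [0.2, -1.4]]
```

View pics/ovs2.png

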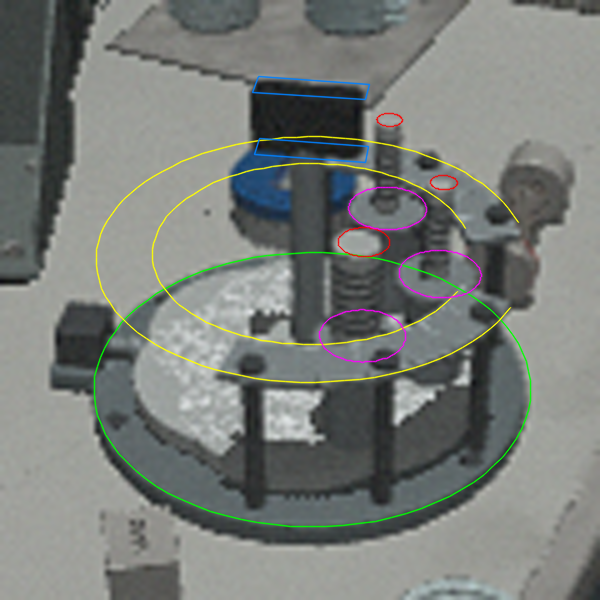

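View pics/ovt2.png

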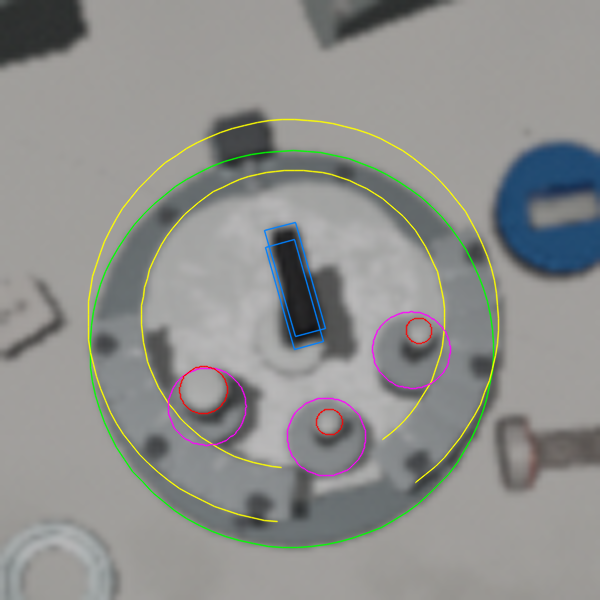

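Run:
```python
from fit import *
s=bot.camera('side');t=bot.camera('top'); save(t,'top1.png')
for uv in ((225,165),(260,172),(290,165),(340,118),(320,165)): print('side',uv,atz(s,uv,0).round(3))
for zz in (.03,): print('block',atz(t,(205+242/5,135+135/5),zz))
print(bot.get_obs()['time'])
```

```text
side (225, 165) [ 0.8   -0.283  0.   ]
side (260, 172) [ 0.669 -0.288  0.   ]
side (290, 165) [ 0.598 -0.379  0.   ]
side (340, 118) [ 0.568 -0.917  0.   ]
side (320, 165) [ 0.505 -0.424  0.   ]
block [0.62009937 0.08372686 0.03      ]
3.25
```

View pics/top1.png

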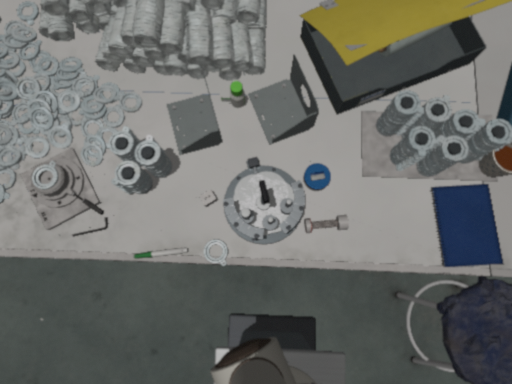

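```bash
cat > goal.py <<'E'
from h import *
from scipy.spatial.transform import Rotation as Ro
def go(pos,h,o=None):
    o=o or bot.get_obs(); R=Ro.from_euler('xyz',o['tcp_rot'],degrees=True).as_matrix()
    g=np.radians(h); x=np.array([0,0,-1.]);y=np.array([np.cos(g),np.sin(g),0]);Rg=np.c_[x,y,np.cross(x,y)]
    print('now',o['ee_pos'].round(4),'h',np.degrees(np.arctan2(R[1,1],R[0,1])).round(2),'q',o['q'].round(1),'F',o['wrist_force'].round(2),'T',o['torque'].round(3),'op',round(o['opening'],4),'t',o['time'])
    print('rot',np.degrees(Ro.from_matrix(R.T@Rg).as_rotvec()).round(2),'shift',(R.T@(np.array(pos)-o['ee_pos'])).round(4))
E
python3 -c "
from goal import *
go([.513,.0545,.25],-74)"
```

```text
now [ 0.2475 -0.4912  0.2503] h -63.26 q [-63.3   5.   10.1  95.1  -0.   90. ] F [ 0.2   0.6  -0.07] T [0.01  0.017 0.039] op 0.0856 t 3.25
rot [10.74  0.    0.  ] shift [ 3.000e-04 -3.678e-01 -4.826e-01]
```

```bash
python3 -m handwheel '[[0.5,0,0,0,-0.015,-0.02,-1],[1.2,0,0,0,-0.045,-0.06,-1],[2.4,0,0,0,-0.08,-0.105,-1],[3.6,0,0,0,-0.115,-0.152,-1],[4.8,0,0,0,-0.15,-0.199,-1],[6,0,0,0,-0.185,-0.246,-1],[7.2,0,0,0,-0.22,-0.292,-1],[8.4,0,0,0,-0.255,-0.338,-1],[9.6,0,0,0,-0.29,-0.383,-1],[10.74,0,0,0,-0.325,-0.428,-1],[10.74,0,0,0,-0.352,-0.462,-1],[10.74,0,0,0,-0.365,-0.479,-1],[10.74,0,0,0,-0.368,-0.483,-1],[10.74,0,0,0,-0.368,-0.483,-1],[10.74,0,0,0,-0.368,-0.483,-1]]' 20
python3 - <<'E'
from fit import *; from goal import go
go([.513,.0545,.165],-74)
s=bot.camera('side');t=bot.camera('top'); P=(.513,.0545,.28)
overlay(s,P,0,'ovs3.png',(180,105,320,245),4); overlay(t,P,0,'ovt3.png',(195,125,335,265),4)
E
```

```text
time: 5.12
ee_pos: [0.513, 0.0537, 0.2505]
tcp_rot: [131.8, 90.0, -32.3]
wrist_force: [0.2, -0.1, -0.1]
opening: 0.0851
now [0.513  0.0537 0.2505] h -74.07 q [  6.    0.3   5.2  94.9  -0.  170.1] F [ 0.22 -0.07 -0.06] T [-0.03  -0.028 -0.021] op 0.0851 t 5.125
rot [-0.07 -0.01 -0.01] shift [ 0.0855 -0.0007 -0.0002]
```

View pics/ovs3.png

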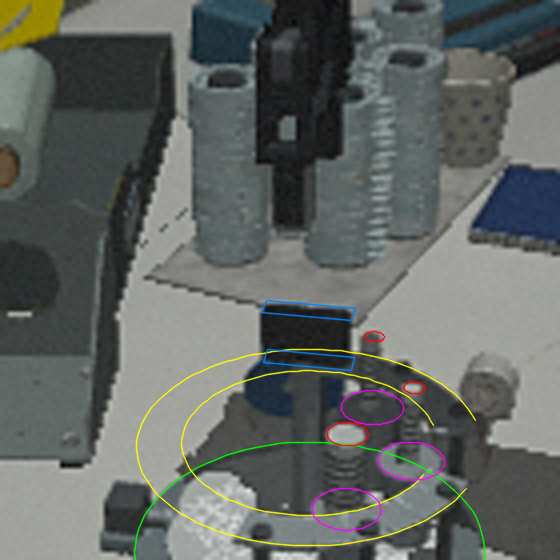

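View pics/ovt3.png

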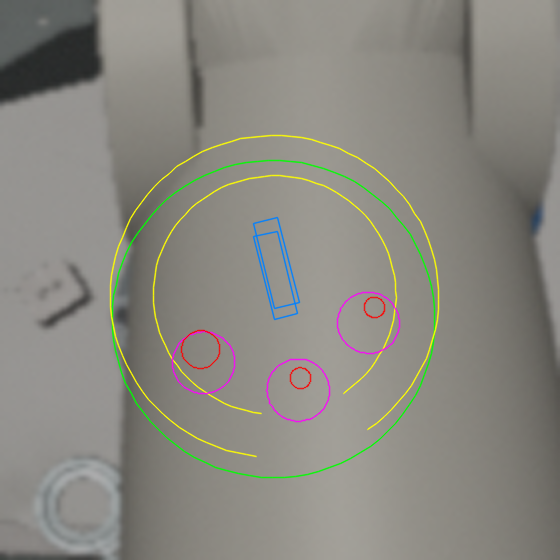

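The side view shows the fingers (crop about x = 290) standing over the bar (crop about x = 307). I descend, checking force, then close.

```bash
python3 -m handwheel '[[0,0,0,0.01,-0.0005,0,-1],[0,0,0,0.03,-0.0005,0,-1],[0,0,0,0.055,-0.0005,0,-1],[0,0,0,0.075,-0.0005,0,-1],[0,0,0,0.086,-0.0005,0,-1],[0,0,0,0.088,-0.0005,0,-1],[0,0,0,0.088,-0.0005,0,-1]]' 20
python3 -c "
from goal import *
go([.513,.0545,.163],-74)"
python3 -m handwheel '[[0,0,0,0,0,0,0],[0,0,0,0,0,0,0.3],[0,0,0,0,0,0,0.6],[0,0,0,0,0,0,0.8],[0,0,0,0,0,0,1],[0,0,0,0,0,0,1],[0,0,0,0,0,0,1],[0,0,0,0,0,0,1]]' 20
python3 -c "
from goal import *
go([.513,.0545,.163],-74)
s=bot.camera('side');f=cv2.resize(s['frame'][120:280,190:340],None,fx=3.7,fy=3.7,interpolation=cv2.INTER_CUBIC);save({'frame':f},'grip1.png')"
```

```text
time: 6.1
ee_pos: [0.5133, 0.0553, 0.1628]
tcp_rot: [170.8, 90.0, 6.8]
wrist_force: [-1.0, -0.0, 0.8]
opening: 0.0852
now [0.5133 0.0553 0.1628] h -74.0 q [  6.1  -0.6  -5.3  85.2   0.  170.1] F [-1.01 -0.02  0.75] T [-0.017 -0.047  0.006] op 0.0852 t 6.1
rot [ 0.   -0.04 -0.01] shift [-0.0002  0.0007  0.0005]
time: 7.1
ee_pos: [0.5132, 0.0553, 0.1624]
tcp_rot: [145.8, 90.0, -18.2]
wrist_force: [-0.7, -1.2, 1.8]
opening: 0.0139
now [0.5132 0.0553 0.1624] h -74.0 q [  6.2  -0.5  -5.3  85.2  -0.  170.1] F [-0.7  -1.16  1.82] T [-0.223 -0.004  0.1  ] op 0.0139 t 7.1
rot [ 0.   -0.01 -0.01] shift [-0.0006  0.0007  0.0004]
```

View pics/grip1.png

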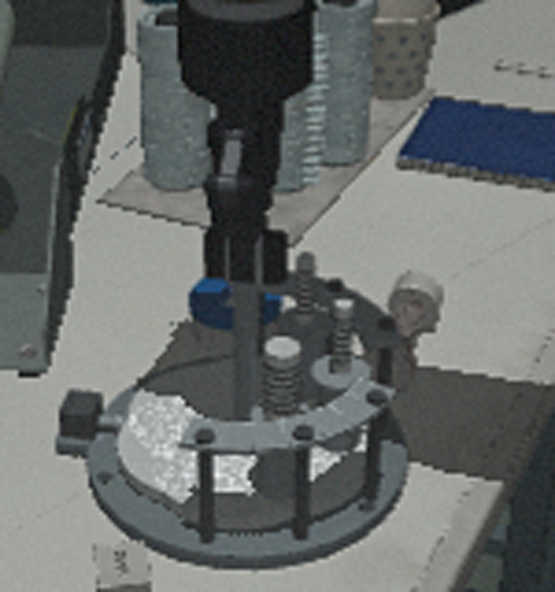

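The bar is gripped: 13.9 mm opening and about 1 N side force, so the turret axis is centred. I turn counter-clockwise, which is negative about tool x.

```bash
python3 -m handwheel '[[-3,0,0,0,0,0,1],[-9,0,0,0,0,0,1],[-16,0,0,0,0,0,1],[-23,0,0,0,0,0,1],[-30,0,0,0,0,0,1],[-30,0,0,0,0,0,1]]' 30
python3 -c "
from goal import *
go([.513,.0545,.163],-14)"
```

```text
time: 7.9
ee_pos: [0.5133, 0.055, 0.1624]
tcp_rot: [84.6, 90.0, -49.5]
wrist_force: [1.5, -4.2, 2.6]
opening: 0.0132
now [0.5133 0.055  0.1624] h -44.03 q [  6.1  -0.5  -5.3  85.2  -0.  140.2] F [ 1.49 -4.18  2.56] T [-0.61  -0.172  0.294] op 0.0132 t 7.9
rot [-3.003e+01  2.000e-02 -4.000e-02] shift [-0.0006  0.0002  0.0006]
```

```bash
python3 -m handwheel '[[-5,0,0,0,0,0,1],[-12,0,0,0,0,0,1],[-19,0,0,0,0,0,1],[-26,0,0,0,0,0,1],[-30,0,0,0,0,0,1],[-31,0,0,0,0,0,1],[-31,0,0,0,0,0,1]]' 30
python3 -c "
from fit import *
from goal import *
go([.513,.0545,.163],-14)
s=bot.camera('side');overlay(s,(.513,.0545,.29),1.047,'turn1.png',(190,160,320,290),4.5)"
```

```text
time: 8.78
ee_pos: [0.5136, 0.0549, 0.1624]
tcp_rot: [66.4, 89.9, -36.8]
wrist_force: [2.6, -3.8, 1.6]
opening: 0.0137
now [0.5136 0.0549 0.1624] h -13.21 q [ 6.100e+00 -5.000e-01 -5.300e+00  8.520e+01 -1.000e-01  1.093e+02] F [ 2.64 -3.76  1.64] T [-0.748 -0.49  -0.188] op 0.0137 t 8.775
rot [ 0.79  0.03 -0.07] shift [-0.0006 -0.0004  0.0005]
```

View pics/turn1.png

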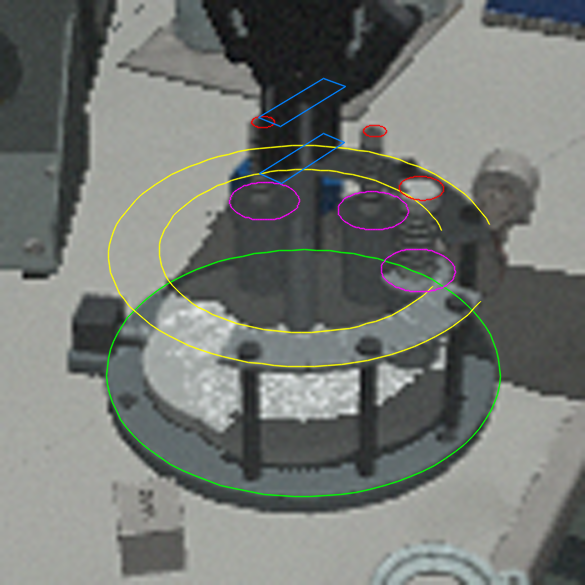

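The thick plug now appears at the gap (crop about (420,188)). I release, let the turret settle, and rise.

```bash
python3 -m handwheel '[[0,0,0,0,0,0,0.2],[0,0,0,0,0,0,0],[0,0,0,0,0,0,-0.2],[0,0,0,0,0,0,-0.3],[0,0,0,-0.02,0,0,-0.3],[0,0,0,-0.045,0,0,-0.3],[0,0,0,-0.07,0,0,-0.3],[0,0,0,-0.09,0,0,-0.3],[0,0,0,-0.09,0,0,-0.3]]' 20
python3 -c "
from fit import *
from goal import *
go([.513,.0545,.163],-14)
s=bot.camera('side');overlay(s,(.5134,.055,.29),1.047,'turn2.png',(190,160,320,290),4.5)
import math
for y in (.27,.29,.31): print(y,.5134-.06*math.cos(y),.055-.06*math.sin(y))
for n in ('thick_plug','gap_point','slim_plug_a'): print(n,[(np.round(px(r['centre']),1).tolist(),round(r['conf'],2)) for r in bot.tip_of(n,s)])
"
```

```text
time: 9.95
ee_pos: [0.5136, 0.0554, 0.2535]
tcp_rot: [110.0, 89.9, 7.0]
wrist_force: [0.0, 0.8, -0.2]
opening: 0.0553
now [0.5136 0.0554 0.2535] h -13.0 q [  6.2   0.3   5.6  95.1   0.  109.2] F [ 0.05  0.77 -0.24] T [ 0.022 -0.007  0.012] op 0.0553 t 9.95
rot [ 1.   -0.05 -0.13] shift [ 0.0905 -0.0006  0.0011]
0.27 0.4555737462180465 0.03899611379867013
0.29 0.45590536746923815 0.03784286649370987
0.31 0.45625998580685717 0.03669648181339339
thick_plug [([286.4, 221.4], 0.64), ([270.8, 208.2], 0.47)]
gap_point [([283.2, 218.0], 0.84)]
slim_plug_a [([297.5, 215.8], 0.61), ([271.2, 207.1], 0.47), ([248.7, 207.3], 0.43), ([282.5, 230.7], 0.35)]
```

View pics/turn2.png

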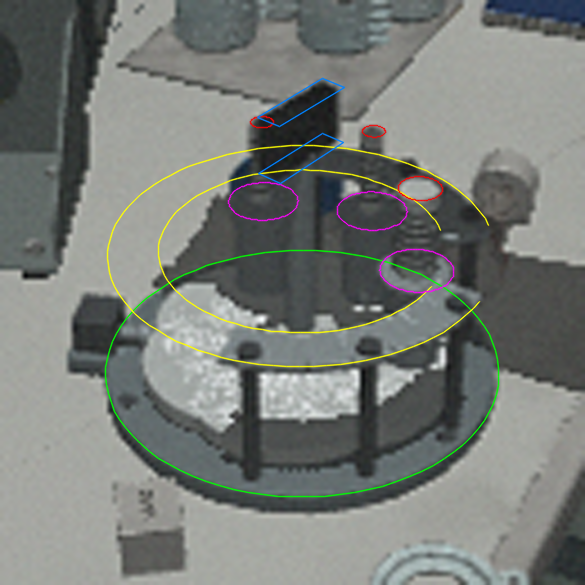

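The overlay matches: thick plug top at crop (421,188), bar and slim plugs all at joint +1.047. Now I go above the plug with the jaws tangential.

```bash
python3 -c "
from goal import *
go([.4558,.0375,.2],-73)"
```

```text
now [0.5128 0.0553 0.2511] h -13.0 q [  6.2   0.4   5.4  95.1   0.  109.2] F [0.17 0.41 0.16] T [-0.032 -0.05  -0.018] op 0.0555 t 10.15
rot [60.    0.07  0.06] shift [ 0.0512 -0.0515  0.0301]
```

```bash
python3 -m handwheel '[[6,0,0,0,-0.005,0.003,-0.3],[14,0,0,0,-0.012,0.007,-0.3],[22,0,0,0,-0.019,0.011,-0.3],[30,0,0,0,-0.026,0.015,-0.3],[38,0,0,0,-0.033,0.019,-0.3],[46,0,0,0.005,-0.040,0.0235,-0.3],[54,0,0,0.02,-0.047,0.0275,-0.3],[60,0,0,0.035,-0.0515,0.03,-0.3],[60,0,0,0.045,-0.0515,0.03,-0.3],[60,0,0,0.05,-0.0515,0.03,-0.3],[60,0,0,0.05,-0.0515,0.03,-0.3]]' 20
python3 -c "
from fit import *
from goal import *
go([.4558,.0375,.124],-73)
s=bot.camera('side');overlay(s,(.5134,.055,.29),1.047,'pre.png',(210,120,340,250),4.5)
"
```

```text
time: 11.52
ee_pos: [0.4562, 0.0377, 0.202]
tcp_rot: [-18.1, 90.0, 179.0]
wrist_force: [0.2, 0.3, -1.0]
opening: 0.0554
now [0.4562 0.0377 0.202 ] h -72.91 q [  4.7  -8.3  -8.3  90.1   0.  167.6] F [ 0.16  0.27 -0.99] T [ 0.024 -0.025  0.006] op 0.0554 t 11.525
rot [0.09 0.03 0.01] shift [0.078  0.0001 0.0004]
```

View pics/pre.png

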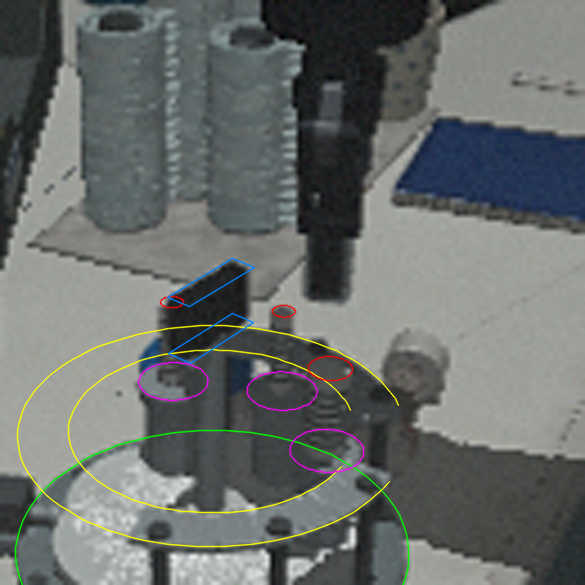

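The fingers (crop x about 330) line up over the thick plug (crop (332,369)). I descend.

```bash
python3 -m handwheel '[[0,0,0,0.01,0,0,-0.3],[0,0,0,0.025,0,0,-0.3],[0,0,0,0.04,0,0,-0.3],[0,0,0,0.055,0,0,-0.3],[0,0,0,0.068,0,0,-0.3],[0,0,0,0.075,0,0,-0.3],[0,0,0,0.077,0,0,-0.3],[0,0,0,0.077,0,0,-0.3]]' 20
python3 -c "
from fit import *
from goal import *
go([.4558,.0375,.124],-73)
s=bot.camera('side');overlay(s,(.5134,.055,.29),1.047,'down.png',(210,120,340,250),4.5)
"
```

```text
time: 12.58
ee_pos: [0.4563, 0.0377, 0.1256]
tcp_rot: [167.9, 90.0, 4.9]
wrist_force: [0.3, 0.6, 0.4]
opening: 0.0557
now [0.4563 0.0377 0.1256] h -73.0 q [  4.7  -8.3 -16.7  81.6   0.  167.7] F [0.32 0.57 0.39] T [ 0.016 -0.02   0.009] op 0.0557 t 12.575
rot [ 0.   -0.03 -0.01] shift [ 0.0016 -0.      0.0006]
```

View pics/down.png

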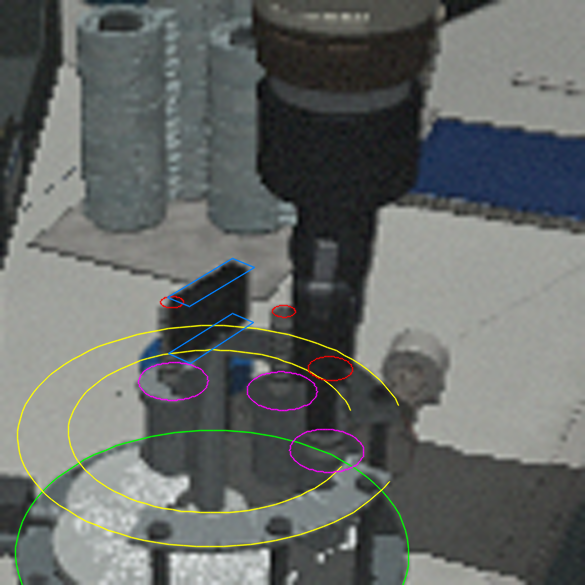

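```bash
python3 -m handwheel '[[0,0,0,0,0,0,0],[0,0,0,0,0,0,0.2],[0,0,0,0,0,0,0.3],[0,0,0,0,0,0,0.38],[0,0,0,0,0,0,0.42],[0,0,0,0,0,0,0.42],[0,0,0,0,0,0,0.42]]' 20
python3 -m handwheel '[[0,0,0,0,0,0,0.46],[0,0,0,0,0,0,0.48],[0,0,0,0,0,0,0.5],[0,0,0,0,0,0,0.52],[0,0,0,0,0,0,0.54],[0,0,0,0,0,0,0.56]]' 20
python3 -c "
from goal import *
go([.4558,.0375,.124],-73)"
```

```text
time: 13.5
ee_pos: [0.4562, 0.0377, 0.1253]
tcp_rot: [-166.7, 90.0, 30.3]
wrist_force: [-0.3, 0.5, 0.5]
opening: 0.0248
time: 14.25
ee_pos: [0.4562, 0.0378, 0.1254]
tcp_rot: [-136.5, 90.0, 60.5]
wrist_force: [-1.3, 2.0, 2.7]
opening: 0.0211
now [0.4562 0.0378 0.1254] h -72.99 q [  4.7  -8.3 -16.7  81.6   0.  167.7] F [-1.32  1.99  2.71] T [0.531 0.248 0.011] op 0.0211 t 14.25
rot [ 0.01 -0.01  0.01] shift [0.0014 0.0001 0.0004]
```

```bash
python3 -m handwheel '[[0,0,0,0,-0.0005,0,0.7],[0,0,0,0,-0.001,0,0.8],[0,0,0,0,-0.001,0,0.8],[0,0,0,0,-0.001,0,0.8]]' 20
python3 -c "
from goal import *
go([.4558,.0375,.124],-73)
go([.4558,.0375,.124],-73)"
```

```text
time: 14.75
ee_pos: [0.456, 0.0384, 0.1254]
tcp_rot: [104.6, 90.0, -58.4]
wrist_force: [0.6, -2.6, 1.8]
opening: 0.0212
now [0.456  0.0384 0.1254] h -73.01 q [  4.8  -8.4 -16.7  81.6  -0.  167.8] F [ 0.57 -2.56  1.85] T [-0.556 -0.151 -0.018] op 0.0212 t 14.75
rot [-0.01 -0.01 -0.04] shift [0.0014 0.0008 0.0005]
now [0.456  0.0384 0.1254] h -73.01 q [  4.8  -8.4 -16.7  81.6  -0.  167.8] F [ 0.57 -2.56  1.85] T [-0.556 -0.151 -0.018] op 0.0212 t 14.75
rot [-0.01 -0.01 -0.04] shift [0.0014 0.0008 0.0005]
```

Side force changes sign over 1 mm, so the centre is half-way. I go back 0.5 mm and lift in stages.

```bash
python3 -m handwheel '[[0,0,0,0,0.0005,0,0.8],[0,0,0,-0.001,0.0005,0,0.8],[0,0,0,-0.003,0.0005,0,0.8],[0,0,0,-0.005,0.0005,0,0.8],[0,0,0,-0.007,0.0005,0,0.8],[0,0,0,-0.008,0.0005,0,0.8],[0,0,0,-0.008,0.0005,0,0.8]]' 20
python3 -c "
from goal import *
go([.4558,.0375,.155],-73)
s=bot.camera('side');f=cv2.resize(s['frame'][150:270,220:350],None,fx=4.5,fy=4.5,interpolation=cv2.INTER_CUBIC);save({'frame':f},'lift1.png')"
```

```text
time: 15.62
ee_pos: [0.4561, 0.0382, 0.1334]
tcp_rot: [-177.8, 90.0, 19.2]
wrist_force: [-0.4, 0.6, -1.6]
opening: 0.0212
now [0.4561 0.0382 0.1334] h -72.99 q [  4.8  -8.4 -15.9  82.5   0.  167.8] F [-0.37  0.58 -1.56] T [ 0.002 -0.067  0.039] op 0.0212 t 15.625
rot [ 0.01 -0.01  0.  ] shift [-0.0216  0.0005  0.0004]
```

View pics/lift1.png

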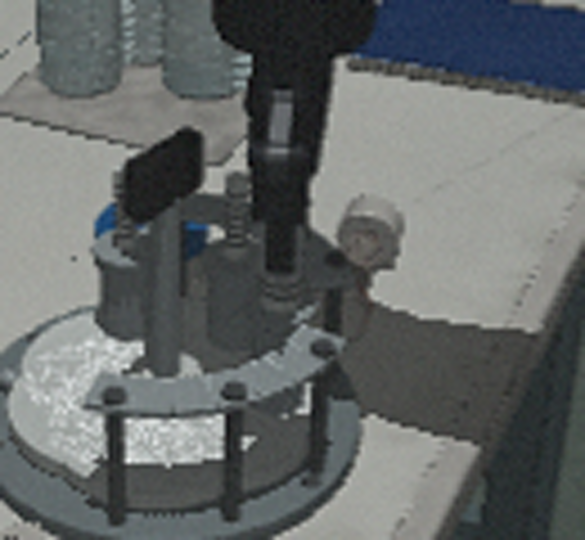

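Side forces are below 0.7 N and the load of about 1.6 N hangs on the tool, which fits the plug's weight. I lift on to about 30 mm.

```bash
python3 -m handwheel '[[0,0,0,-0.002,0,0,0.8],[0,0,0,-0.005,0,0,0.8],[0,0,0,-0.008,0,0,0.8],[0,0,0,-0.011,0,0,0.8],[0,0,0,-0.014,0,0,0.8],[0,0,0,-0.017,0,0,0.8],[0,0,0,-0.020,0,0,0.8],[0,0,0,-0.0215,0,0,0.8],[0,0,0,-0.022,0,0,0.8],[0,0,0,-0.022,0,0,0.8],[0,0,0,-0.022,0,0,0.8]]' 20
cat > chk.py <<'E'
from goal import *
import sys
go([.4560,.038,.1554],-73)
s=bot.camera('side');x0,y0=250,170
f=cv2.resize(s['frame'][y0:y0+80,x0:x0+80],None,fx=7,fy=7,interpolation=cv2.INTER_CUBIC);save({'frame':f},sys.argv[1])
for n in ('thick_plug','groove_edge','gap_point'):
    print(n,[(np.round(px(r['centre']),1).tolist(),round(r['conf'],2)) for r in bot.tip_of(n,s)][:3])
for z in (.075,.080,.097,.1,.103,.105,.110): print(z, proj(s,[.4560,.038,z]).round(1), ((proj(s,[.4560,.038,z])[0]-[x0,y0]+.5)*7).round())
E
python3 chk.py lift2.png
```

```text
time: 17.05
ee_pos: [0.4559, 0.0381, 0.1552]
tcp_rot: [-20.2, 90.0, 176.8]
wrist_force: [0.0, -0.8, -2.3]
opening: 0.0209
now [0.4559 0.0381 0.1552] h -72.99 q [  4.8  -8.5 -13.6  84.9   0.  167.8] F [ 0.01 -0.83 -2.33] T [0.007 0.032 0.002] op 0.0209 t 17.05
rot [0.01 0.01 0.  ] shift [-0.0002  0.0002 -0.    ]
thick_plug [([283.8, 209.5], 0.6)]
groove_edge [([282.3, 218.7], 0.49)]
gap_point [([283.7, 219.2], 0.86), ([256.1, 188.3], 0.4)]
0.075 [[282.  221.4]] [228. 363.]
0.08 [[282.1 219.6]] [228. 351.]
0.097 [[282.3 213.5]] [230. 308.]
0.1 [[282.4 212.5]] [230. 301.]
0.103 [[282.4 211.4]] [231. 293.]
0.105 [[282.5 210.6]] [231. 288.]
0.11 [[282.5 208.8]] [231. 275.]
```

View pics/lift2.png

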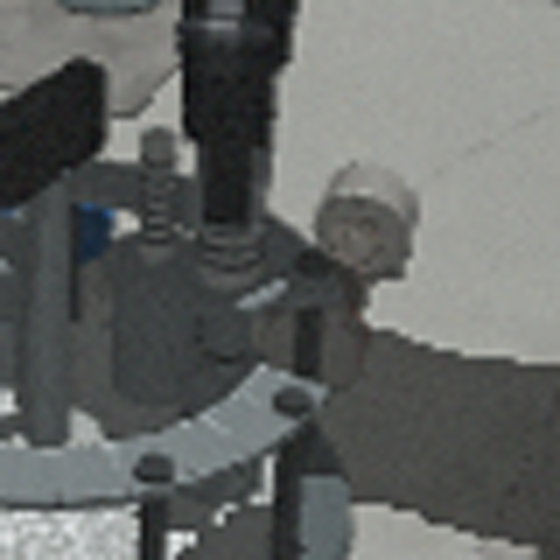

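```bash
cat > ov.py <<'E'
from fit import *
import sys
s=bot.camera('side');x0,y0,F=255,180,11
im=cv2.cvtColor(s['frame'],cv2.COLOR_RGB2BGR)[y0:y0+52,x0:x0+52]
im=np.clip(255*(im/140.)**.6,0,255).astype(np.uint8)
im=cv2.resize(im,None,fx=F,fy=F,interpolation=cv2.INTER_CUBIC)
cv2.imwrite('pics/'+sys.argv[1]+'a.png',im)
P=(.5134,.055,.29)
def dr(r,z,cx,cy,col):
    q=(proj(s,stand_pts(P,circ(r,z,cx,cy)))-[x0,y0]+.5)*F; cv2.polylines(im,[np.round(q).astype(int)],False,col,1,cv2.LINE_AA)
h=float(sys.argv[2])
dr(.015,.075,-.06,0,(0,255,0))
dr(.019,.075+h,-.06,0,(255,0,255));dr(.019,.08+h,-.06,0,(255,0,255));dr(.008,.05+h,-.06,0,(0,0,255));dr(.008,.053+h,-.06,0,(0,0,255))
dr(.011,.13+h,-.06,0,(0,255,255))
b=np.radians(240); dr(.019,.08,.06*np.cos(b),.06*np.sin(b),(255,128,0))
cv2.imwrite('pics/'+sys.argv[1]+'b.png',im)
E
python3 ov.py l2 0.03
```

```text
(no output)
```

View pics/l2a.png

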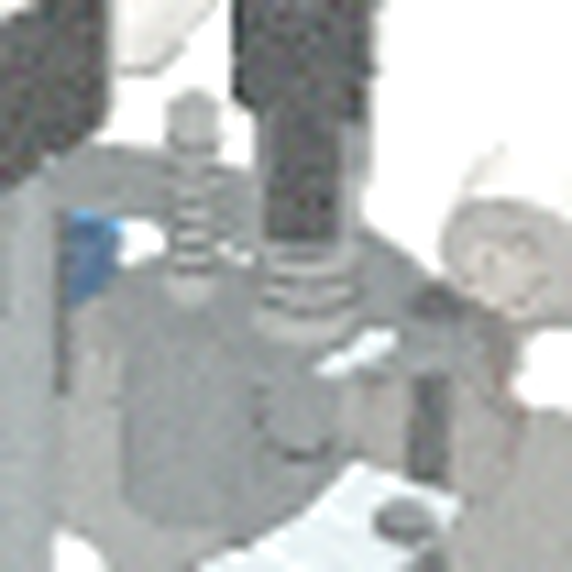

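View pics/l2b.png

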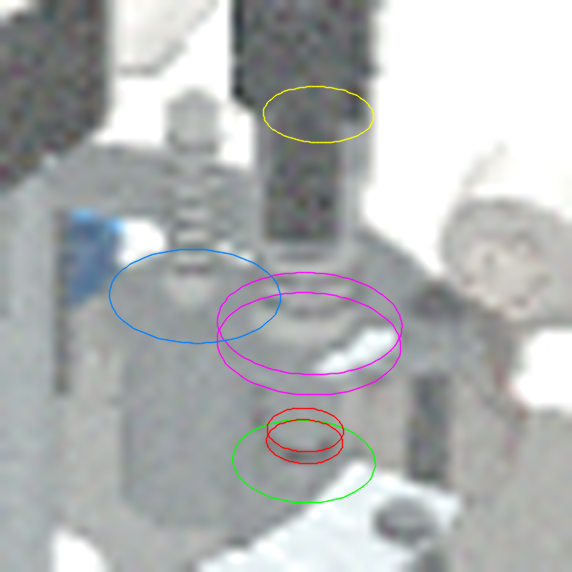

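The groove shows as a dark arc at crop (300,450). That is where the model puts it for a 30 mm lift, just above the rim. One last reading over a quiet half second, then I hand in.

```bash
python3 -m handwheel '[[0,0,0,0,0,0,0.8],[0,0,0,0,0,0,0.8],[0,0,0,0,0,0,0.8],[0,0,0,0,0,0,0.8]]' 20
python3 -c "
from goal import *
go([.4560,.038,.1554],-73)
s=bot.camera('side')
for n,z in (('thick_plug',.105),('groove_edge',.08),('gap_point',.075)):
    for r in bot.tip_of(n,s)[:1]: print(n,round(r['conf'],2),np.round(px(r['centre']),1),'expected',proj(s,[.4559,.0381,z])[0].round(1))
for r in bot.tip_of('slim_plug_a',s): print('slim',round(r['conf'],2),np.round(px(r['centre']),1))
a=.29
for d in (240,300):
    print('slim exp',proj(s,[.5134+.06*np.cos(a+np.radians(d)),.055+.06*np.sin(a+np.radians(d)),.075])[0].round(1))
"
```

```text
time: 17.8
ee_pos: [0.456, 0.0381, 0.1553]
tcp_rot: [-149.2, 90.0, 47.8]
wrist_force: [0.7, 0.5, -2.0]
opening: 0.0214
now [0.456  0.0381 0.1553] h -73.0 q [  4.8  -8.5 -13.6  84.9   0.  167.8] F [ 0.73  0.5  -1.96] T [-0.005  0.042  0.009] op 0.0214 t 17.8
rot [ 0. -0.  0.] shift [-0.0001  0.0001  0.0001]
thick_plug 0.64 [283.3 211.2] expected [282.5 210.7]
groove_edge 0.6 [283.8 220.3] expected [282.1 219.7]
gap_point 0.96 [280.  222.1] expected [282.  221.4]
slim 0.61 [248.3 204.9]
slim 0.42 [272.9 207.7]
slim exp [272.1 208. ]
slim exp [248.1 205.9]
```

All the checks agree, so I hand in.

```bash
python3 -c "
from workcell import bot
print(bot.job_done())"
```

```text
the job is handed in; nothing more can be done
None
```

I turned the turret one click counter-clockwise (to +1.047), so the thick plug stood in the gap. I then gripped that plug at 20 N, drew it up about 30 mm, and handed the job in at about 18 s still holding it there. The hand-in reports no verdict.

**Last readings**
- **Lift:** the TCP rose from 0.1254 to 0.1553 m. The dark groove shows in the side picture where a 30 mm lift should put it.
- **Plug and groove:** both network points lay within 2 px (about 5 mm) of where they should be, and the gap point was off by a similar amount.
- **Hold:** the load on the tool is about 2.0 N, which is the plug's weight. Side force is under 1 N, and the tool is vertical and still.
- **Slim plugs:** both show at their seated positions, within about 1 px.

**Weaker checks**
- **Top camera:** the arm blocked the top camera during the first approach, and I did not use it again. The later checks rest on the side view and the wrist forces.
- **Collar and bush rim:** neither can be made out clearly in the last picture, so the lift is confirmed by the groove and the TCP travel, not by the rim.
- **Turret angle:** I could only judge it from the side-view overlay and the low side force, because nothing measures it directly.
- **Gripper opening:** it read 21.4 mm on the 22 mm handle.
- **Things round the stand:** I did not measure them again at the end. No move went near them and no unexpected force appeared.

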